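Load the sloping sampler cradles in number order

TASK

Load the sampler rack in number order: set the shortest container (the jar) in the cradle with one dot, then the middle one (the squat bottle) in the cradle with two dots, then the tall tube in the cradle with three dots. Each must be left standing with its base fully down on the cradle's sloping foot and leaning squarely in the V back, the right way up, and the dish, the marker pen and the timer must stay where they are.

Things in the scene. Friction and masses are not known exactly. Their poses are not given: they have to be found in the camera images.
- jar: Short round jar with a wide screw cap, 43 mm across the cap and 43 mm tall; body 40 mm in diameter. Only the lowest 30 mm can be gripped (the rest is cap and gives no hold). Stands upright, about 50 g; origin at the centre of its underside, z up its axis.
- squat_bottle: Squat round glass bottle with a screw cap, 43 mm in diameter, 66 mm tall. Only the lowest 57 mm can be gripped. Stands upright, about 85 g; origin at the centre of its underside, z up its axis.
- tall_tube: Tall slim self-standing tube with a screw cap, 106 mm tall; body grips at 28 mm diameter up to 94 mm height (the cap looks 35 mm wide). Stands upright, about 60 g; origin at the centre of its underside, z up its axis.
- dish: Bystander: flat round dish, 90 mm in diameter, 14 mm high; origin at the centre of its underside. Leave it alone.
- pen: Bystander: marker pen, 12x130x14 mm, lying; origin at the centre of its underside. Leave it alone.
- timer: Bystander: small upright timer near the front edge of the worktop at the robot's right, 21x70x62 mm; origin at the centre of its underside. Leave it alone.
- rack_rail: Low fixed aluminium plate, 150x350x6 mm; three fixed cradles in a row on it, 115 mm apart along its y axis, in any order; origin at the centre of its underside, x away from the robot. A cradle is white plastic, base 130x56 mm; its sloping foot plate is 46 mm wide; its sides are open: fingers go left and right of the container.
- cradle_one_seat (a point): Cradle with ONE raised black dot on its front ledge (robot side). Point: on the foot plate at the bottom line of the 120 degree V back. z: up along the V, 35 degrees from vertical, top leaning to the robot: the axis of a seated container. x: out of the V to the keeper wall; y: level, across. A container of radius r rests with its base centre at x = r/cos(30 deg), y = 0, z = 0.
- cradle_two_seat (a point): Cradle with TWO dots, same shape and axes as cradle one. The V back is on the robot side, under the leaning container: two walls, each 20 mm wide and 50 mm long along z. Base centre of the seated bottle: x = 24.8 mm (jar 23.1, tube 15.9 mm). Friction can hold a container on the foot short of the V, so bring it against the V before letting go.
- cradle_three_seat (a point): Cradle with THREE dots, same shape and axes as cradle one. Facing the V stands the keeper wall, 40 mm wide, 36 mm high along z, its inner face at x = 54 mm, so a container must come in along z, already leaning.

How it is judged (in metres and radians):
On the way, in this order (a step that is already met when the one before it is completed fails the run):
1. jar seated in the one-dot cradle, released and at rest (x of jar in the frame of cradle_one_seat between 0.0161 and 0.0301 m and y of jar in the frame of cradle_one_seat between -0.007 and 0.007 m and z of jar in the frame of cradle_one_seat between -0.004 and 0.006 m and angle between the z axis of jar and the z axis of cradle_one_seat, either way round below 0.14 rad and angle between jar's own z axis and vertical below 1.2 rad and contact force between the fingers and jar below 0.05 N and linear speed of jar below 0.03 m/s), for 0.2 s.
2. squat bottle seated in the two-dot cradle, released and at rest (x of squat_bottle in the frame of cradle_two_seat between 0.0178 and 0.0318 m and y of squat_bottle in the frame of cradle_two_seat between -0.007 and 0.007 m and z of squat_bottle in the frame of cradle_two_seat between -0.004 and 0.006 m and angle between the z axis of squat_bottle and the z axis of cradle_two_seat, either way round below 0.14 rad and angle between squat_bottle's own z axis and vertical below 1.2 rad and contact force between the fingers and squat_bottle below 0.05 N and linear speed of squat_bottle below 0.03 m/s), for 0.2 s.
3. tall tube seated in the three-dot cradle, released and at rest (x of tall_tube in the frame of cradle_three_seat between 0.0089 and 0.0229 m and y of tall_tube in the frame of cradle_three_seat between -0.007 and 0.007 m and z of tall_tube in the frame of cradle_three_seat between -0.004 and 0.006 m and angle between the z axis of tall_tube and the z axis of cradle_three_seat, either way round below 0.14 rad and angle between tall_tube's own z axis and vertical below 1.2 rad and contact force between the fingers and tall_tube below 0.05 N and linear speed of tall_tube below 0.03 m/s), for 0.2 s.
At the end, for the whole second after the job is handed in: Jar in the one-dot, squat bottle in the two-dot, tall tube in the three-dot cradle, loaded in that order, released and at rest: base centre within 7 mm of its resting place across the foot, under 6 mm above the foot, axis within 0.14 rad of the cradle's, right way up (all of step 1 and all of step 2 and all of step 3); the robot touches nothing.
It fails at once if the dish is pushed more than 25 mm (distance of dish from where it was at the start of the episode above 0.025 m).
It fails at once if the pen is pushed more than 25 mm (distance of pen from where it was at the start of the episode above 0.025 m).
It fails at once if the timer is pushed more than 25 mm (distance of timer from where it was at the start of the episode above 0.025 m).
It also fails if it takes over 72 s, if anything falls off the work surface, if the arm or the gripper's body presses on something with over 40 N, if the wrist force passes 120 N, or if a joint passes its speed limit or range.

ROBOT

A 6-joint arm with a two-finger parallel gripper is mounted at the origin on a cart in front of the work surface, level with it; the furniture and walls round the work are solid. World frame = base frame: x ahead of the robot, y to its left, z up, the work surface at z = 0. Lengths are in mm, angles in rad, forces in N, time in s.
With the tool pointing down it reaches from about 275 to 750 mm from the base axis. Payload 10.2 kg.
Tool frame: the origin (TCP) lies at the centre of the arm's flange, where the gripper is bolted on; the fingertips stand 173 mm ahead of it and the grasp point (between the pads) lies 155 mm ahead of it; z points along the fingers, y is the line along which they close (so a half turn about z gives the same grasp; the last joint's range is limited). The gripper opens to 85 mm and grips with 20 to 120 N. Pads are 22 mm wide; open, the fingers measure 114 mm over their backs; the gripper's body (76 mm by 85 mm) begins 54 mm behind the grasp point. The pads swing forward as they close: fully open they stand 13 mm farther back than shut.
Start: joints at [0.992, 0.313, 1.498, -0, 1.331, -0.223], TCP at [182.892, 492.121, 404.694] pointing down, gripper open.
Joint ranges: [-2.94, 2.94], [-0.97, 2.17], [0.19, 2.56], [-1.23, 4.37], [0.02, 3.11], [-2.88, 2.88]. Speed limits (rad/s): [2.39, 2.39, 3.01, 3.14, 3.14, 3.14].

INTERFACE

Orientations are given as a unit quaternion [w, x, y, z].
In Python, from rig import ctrl gives the robot as it stands.
- The arm moves only by the tool creep_tool, called after "Call:" by a JSON object that holds its "api" and its "payload", one argument or row to a line. Schema: {"type":"object","properties":{"ticks":{"type":"object","properties":{"tx":{"type":"array","items":{"type":"number"},"minItems":1,"maxItems":8},"ty":{"type":"array","items":{"type":"number"},"minItems":1,"maxItems":8},"tz":{"type":"array","items":{"type":"number"},"minItems":1,"maxItems":8},"ax":{"type":"array","items":{"type":"number"},"minItems":1,"maxItems":8},"ay":{"type":"array","items":{"type":"number"},"minItems":1,"maxItems":8},"az":{"type":"array","items":{"type":"number"},"minItems":1,"maxItems":8}},"additionalProperties":false,"required":["tx","ty","tz","ax","ay","az"]},"aperture":{"type":"number"},"clamp_n":{"type":"number"},"only":{"type":"string"},"quiet":{"type":"boolean"},"lines":{"type":"string"}},"required":["ticks"],"additionalProperties":false}. ticks is an object with one list for each field, all of the same length, 1 to 8, a row being the entries at one place: tx, ty, tz (the shift in mm), ax, ay, az (a rotation vector in rad); each row is the pose to reach, as a shift and turn from the pose commanded when the call began, along the tool's axes at that moment; what a row does not reach only later rows make up. A row lasts 1/10 s, in which the tool goes at most 50 mm and 0.15 rad, less where a joint would pass 70% of its speed; a pose out of reach is approached as far as the arm can. aperture is the opening from 0.0 (shut) to 1.0 (fully open), set as the call begins (left out keeps the last). The fingers move at their own pace and stop on an object; clamp_n is the grip in N (left out, the last holds). Time passes only in rows, so rows that do not move let the fingers close. The tool returns the time, the measured TCP pose, the force, the opening and the grip force at its end. only (a regular expression) keeps the lines of the reply that match it, lines (a string "A,B") keeps lines A to B, and quiet returns only ok. Input that does not fit is refused with a message, and nothing moves.
- ctrl.sense(): the state, without advancing time (a new reading comes with each control period).
- ctrl.capture(name): name is "scene" or "top" or "wrist"; returns the picture (400x640x3 uint8, red, green, blue); there is no depth.
- ctrl.calibration(name): a dict with "fx", "fy", "cx", "cy" (pixels), "position" and "attitude" of the camera in the world. Camera axes: x right, y down, z forward; pixel columns grow to the right and rows downward; lengths in mm; the calibration is good to about 2 mm. A picture is of the moment at which its call begins: read the wrist's pose just before it. calibration takes no time and is no camera call; for the wrist camera it gives the pose at the moment of the call.
- ctrl.finish_job(): hands the job in; it is judged then, once.
The state is a dict: "time_s": time; "joints": joint angles; "dq": joint speeds; "tau": joint torques, N m; "eef_pos": TCP position; "ee_rot": TCP orientation; "force": force on the tool from outside, world axes, zero at the start; "wrist_torque": the same for the moment, N m; "grip_width": opening from 0.0 (shut) to 1.0 (fully open); "grip_force": force on a finger pad.
Only numpy, scipy, OpenCV 4.12 (cv2) and the standard library are available. Lean on these libraries where they do the work, as an engineer would, in place of code of your own. Each camera call takes 0.05 s, during which the arm holds its last target. There are 200 camera calls.

## Working session

There is one attempt and no reset: what is moved stays moved. The work goes in short steps, Python scripts to look and compute and a tool call to move; the robot and the scene stay as the last step left them, time stands still between calls to the robot, and variables do not carry over. Pictures are saved under pics/ and viewed, at most 10 in all, crops included, and the job is handed in when it is done.

```bash
ls; mkdir -p pics; python3 - <<'E'
from rig import ctrl
import cv2
for n in ("scene","top"):
    im=ctrl.capture(n); cv2.imwrite(f"pics/{n}0.png",im[:,:,::-1])
    print(n,ctrl.calibration(n))
s=ctrl.sense(); print(s["time_s"],s["eef_pos"],s["ee_rot"],s["force"])
print(ctrl.calibration("wrist"))
E
```

```text
pics
rig.py
scene {'fx': 480.082571567084, 'fy': 480.082571567084, 'cx': 325.6504444124314, 'cy': 196.91527805368594, 'position': array([-379.82114301, -772.78562307,  769.1759426 ]), 'attitude': array([-0.43888315,  0.78559038, -0.37397865,  0.22443106])}
top {'fx': 447.0694243213069, 'fy': 447.0694243213069, 'cx': 316.9205440573651, 'cy': 200.80399312223818, 'position': array([ 455.82559951,  -57.25009613, 1469.90584855]), 'attitude': array([-0.03301914,  0.71055453, -0.70243801,  0.02455289])}
0.1 [182.83869005 492.09786731 404.1954296 ] [-2.25165824e-04  1.76915252e-01  9.84225913e-01 -5.42322109e-04] [-0.15126465  0.30550518 -0.27239185]
{'fx': 292.28670374506356, 'fy': 292.28670374506356, 'cx': 322.86738973233736, 'cy': 192.55764063009727, 'position': array([104.73652331, 521.24522352, 374.59397793]), 'attitude': array([0.13403679, 0.80990184, 0.56332988, 0.09355525])}
```

View pics/scene0.png

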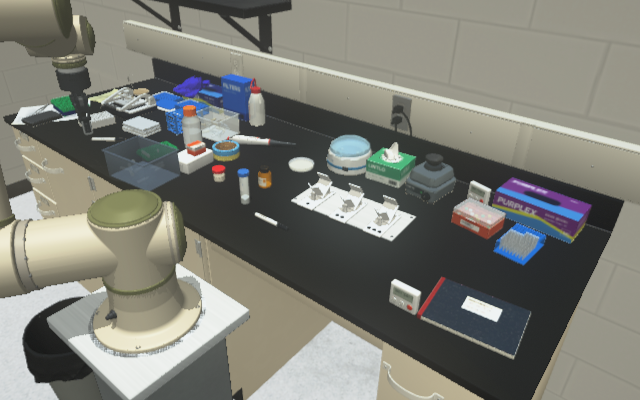

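View pics/top0.png

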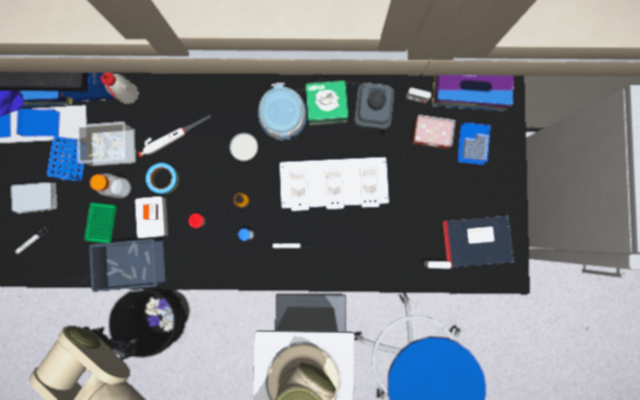

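The scene shows the jar (red cap) at (219,173), the tube (blue) at (244,185), the bottle (amber) at (264,178) and the rack near (355,207). In the top view they are at (196,221), (246,235) for the tube cap, (241,200), and a rack spanning (280–388, 158–208). The dots look like 1, 2, 3 from left to right.

```bash
cat > h.py <<'E'
import numpy as np, cv2
from scipy.spatial.transform import Rotation as R
from rig import ctrl
def rot(q): return R.from_quat(np.roll(np.asarray(q,float),-1))
def ray(c,uv):
    d=np.array([(uv[0]-c["cx"])/c["fx"],(uv[1]-c["cy"])/c["fy"],1.0])
    return c["position"],rot(c["attitude"]).apply(d)
def plane(c,uv,z):
    p,d=ray(c,uv); return p+d*(z-p[2])/d[2]
def proj(c,P):
    q=rot(c["attitude"]).inv().apply(np.atleast_2d(P)-c["position"])
    return np.c_[q[:,0]/q[:,2]*c["fx"]+c["cx"],q[:,1]/q[:,2]*c["fy"]+c["cy"]]
def tri(c1,u1,c2,u2):
    p,a=ray(c1,u1);q,b=ray(c2,u2)
    s=np.linalg.lstsq(np.c_[a,-b],q-p,rcond=None)[0]
    A,B=p+a*s[0],q+b*s[1]; return (A+B)/2,np.linalg.norm(A-B)
def tool():
    s=ctrl.sense(); return np.array(s["eef_pos"]),rot(s["ee_rot"])
def delta(T0,R0,pos,Rm):
    "shift and rotvec in tool axes from commanded pose T0,R0"
    return R0.inv().apply(pos-T0),(R0.inv()*Rm).as_rotvec()
E
python3 - <<'E'
from h import *
c=ctrl.calibration("top")
for n,uv,z in (("jar",(196,221),43),("bot",(241,200),66),("tube",(246,235),106),("rackNL",(280,163),6),("rackFL",(281,208),6),("NR",(386,158),6),("FR",(388,204),6),("dish",(244,147),14),("penL",(273,246),10),("penR",(300,246),10),("timer",(439,265),62)):
    print(n,plane(c,uv,z).round())
w=ctrl.calibration("wrist");T,Q=tool()
print("cam in tool",Q.inv().apply(w["position"]-T),(Q.inv()*rot(w["attitude"])).as_matrix().round(3))
im=ctrl.capture("top")[150:220,270:400]; im2=ctrl.capture("scene")[165:245,285:420]
a=cv2.resize(im,(600,323),interpolation=3);b=cv2.resize(im2,(600,356),interpolation=3)[:270]
cv2.imwrite("pics/c.png",np.vstack([a,b])[:,:,::-1])
E
```

```text
jar [503. 347.  43.]
bot [570. 200.  66.]
tube [460. 175. 106.]
rackNL [699.  85.   6.]
rackFL [550.  79.   6.]
NR [ 720. -266.    6.]
FR [ 567. -272.    6.]
dish [750. 204.  14.]
penL [426. 102.  10.]
penR [427.  14.  10.]
timer [ 374. -422.   62.]
cam in tool [83.3562276   0.15773718 29.62224173] [[ 0.    -0.946 -0.323]
 [ 1.    -0.     0.002]
 [-0.002 -0.323  0.946]]
```

View pics/c.png

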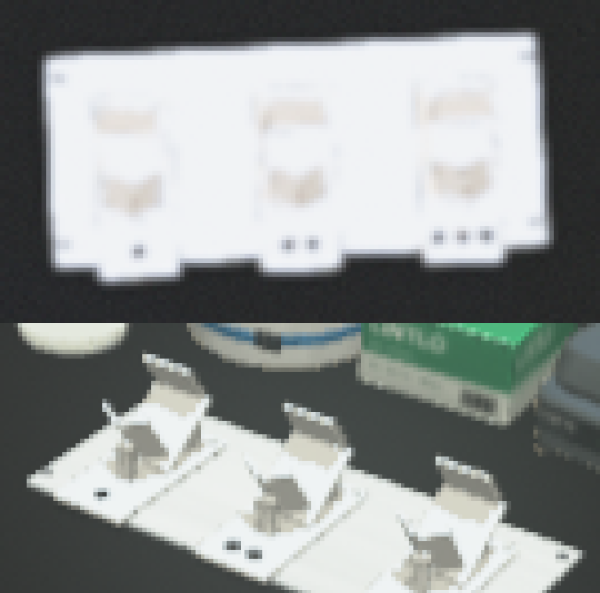

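The top crop shows the cradles left to right as one dot (138,250), two dots (300,243) and three dots (462,236). The V backs are on the robot side and the keepers on the far side. Next I move the wrist camera over the area.

Call:
{"api": "creep_tool", "payload": {
  "ticks": {"tx": [-40, -85, -130, -170, -215, -260, -305, -350], "ty": [-23, -48, -73, -97, -122, -147, -172, -198], "tz": [0, 0, 0, 0, 0, 0, 0, 0], "ax": [0, 0, 0, 0, 0, 0, 0, 0], "ay": [0, 0, 0, 0, 0, 0, 0, 0], "az": [-0.1, -0.2, -0.3, -0.41, -0.41, -0.41, -0.41, -0.41]},
  "aperture": 1.0
}}

```text
time_s: 1.0
eef_pos: [438.9, 187.7, 404.8]
ee_rot: [0.0, -0.027, 1.0, 0.0]
force: [1.1, 0.8, 0.8]
grip_width: 0.998
grip_force: 0.0
```

Call:
{"api": "creep_tool", "payload": {
  "ticks": {"tx": [-40, -80, -80, -80, -80, -80, -80], "ty": [0, 0, -40, -80, -110, -110, -110], "tz": [0, 0, 0, 0, 0, 0, 0], "ax": [0, 0, 0, 0, 0, 0, 0], "ay": [0, 0, 0, 0, 0, 0, 0], "az": [0, 0, 0, 0, 0, 0, 0]}
}}

```text
time_s: 1.7
eef_pos: [523.8, 83.9, 404.6]
ee_rot: [-0.0, -0.027, 1.0, 0.0]
force: [0.3, 0.6, 0.4]
grip_width: 0.997
grip_force: 0.0
```

```bash
python3 - <<'E'
from h import *
T,Q=tool();print(T,Q.as_matrix().round(3))
c=ctrl.calibration("wrist");im=ctrl.capture("wrist")
import pickle;pickle.dump((c,im),open("w1.pkl","wb"))
cv2.imwrite("pics/w1.png",im[:,:,::-1])
E
```

```text
[523.76169497  83.92154839 404.6441095 ] [[-0.999 -0.053 -0.   ]
 [-0.053  0.999  0.   ]
 [ 0.     0.    -1.   ]]
```

View pics/w1.png

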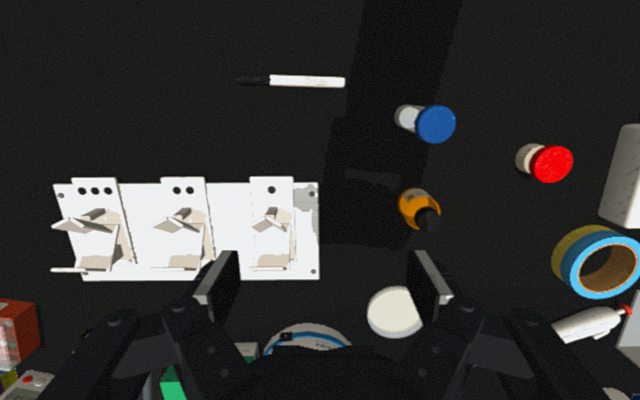

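```bash
python3 - <<'E'
from h import *
import pickle;c,im=pickle.load(open("w1.pkl","rb"))
a=cv2.resize(im[170:285,45:325],None,fx=2.8,fy=2.8,interpolation=2)
b=cv2.resize(im[98:236,385:581],None,fx=2,fy=2,interpolation=2)
o=np.zeros((600,784,3),np.uint8);o[:322]=a;o[322:322+276,:392]=b
cv2.imwrite("pics/w1c.png",o[:,:,::-1])
hsv=cv2.cvtColor(im,cv2.COLOR_RGB2HSV);H,S,V=cv2.split(hsv)
for n,m,z in (("red",((H<6)|(H>174))&(S>170)&(V>60),43),("blue",(H>100)&(H<125)&(S>150)&(V>50),106)):
    m=m.astype(np.uint8);m[:90]=0;m[240:]=0;m[:,:380]=0;m[:,590:]=0
    k,l,st,ce=cv2.connectedComponentsWithStats(m);i=1+st[1:,4].argmax()
    print(n,st[i],ce[i])
E
```

```text
red [ 530  145   44   38 1291] [551.23470178 163.50968242]
blue [ 416  105   40   39 1269] [435.36012608 123.79590229]
```

View pics/w1c.png

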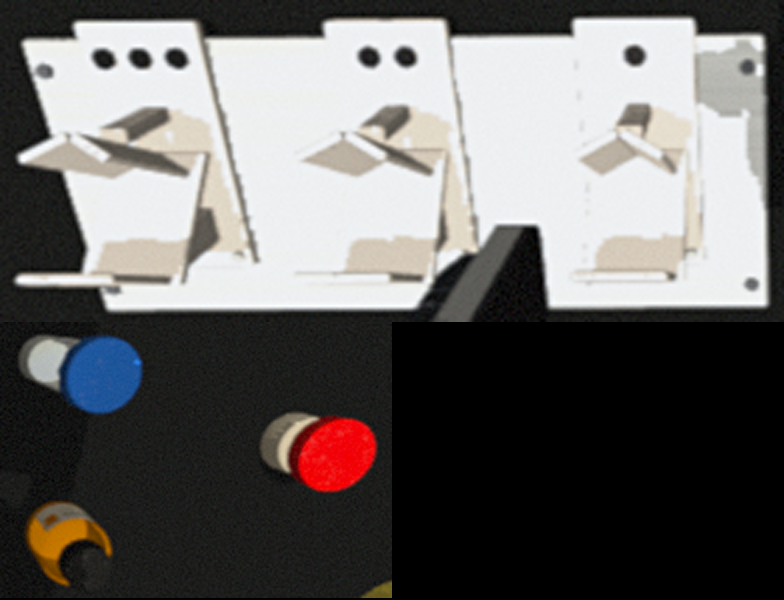

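The wrist view shows the cap centres: tube (435,124), jar (551,163) and bottle cap near (429,219). The rack plate corners in the crop are (22,38), (765,38), (768,308) and (107,308). From here I look almost straight along the Vs, so I'll take one view from farther forward.

Call:
{"api": "creep_tool", "payload": {
  "ticks": {"tx": [-30, -60, -90, -120, -147, -147, -147], "ty": [-37, -74, -111, -148, -182, -182, -182], "tz": [0, 0, 0, 0, 0, 0, 0], "ax": [0, 0, 0, 0, 0, 0, 0], "ay": [0, 0, 0, 0, 0, 0, 0], "az": [0, 0, 0, 0, 0, 0, 0]}
}}

```text
time_s: 2.45
eef_pos: [680.8, -88.9, 403.6]
ee_rot: [-0.001, -0.027, 1.0, 0.0]
force: [-0.3, 0.4, -0.2]
grip_width: 0.999
grip_force: 0.0
```

```bash
python3 - <<'E'
from h import *
T,Q=tool();print(T,Q.as_matrix().round(3))
c=ctrl.calibration("wrist");im=ctrl.capture("wrist")
import pickle;pickle.dump((c,im),open("w2.pkl","wb"))
g=(im.min(2)>60).astype(np.uint8);k,l,st,ce=cv2.connectedComponentsWithStats(g)
i=l[100,320]; 
for j in range(1,k):
    if st[j,4]>3000: print(st[j])
y0,x0=max(0,20),130
o=cv2.resize(im[20:210,140:500],None,fx=2.2,fy=2.2,interpolation=2)
cv2.imwrite("pics/w2.png",o[:,:,::-1])
E
```

```text
[680.84576974 -88.87745569 403.60652501] [[-0.998 -0.055 -0.001]
 [-0.055  0.998  0.001]
 [ 0.001  0.001 -1.   ]]
[  170    50   304   137 37383]
[ 502  194   73   63 3574]
[   3  210  112   79 6771]
[ 415  248   93   69 3223]
```

View pics/w2.png

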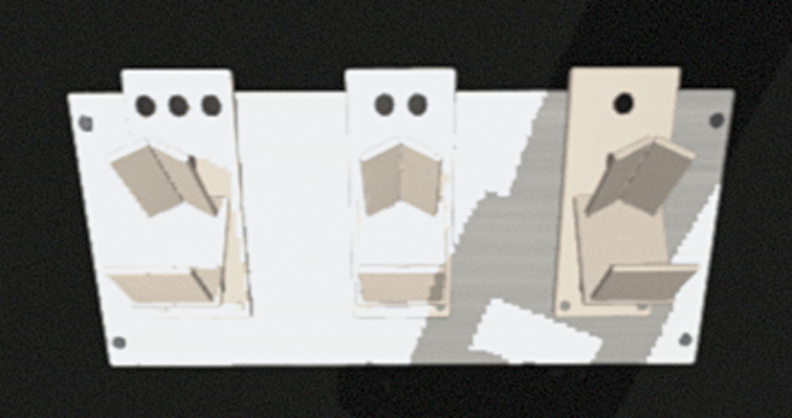

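This view shows the cradles clearly. In crop pixels the two-dot V valley runs from (401,141) to (402,198), with wall ends at (366,214) and (437,214). One-dot is on the right and three-dot on the left. I fit the known cradle geometry to these points.

```bash
cat > fit.py <<'E'
from h import *
import pickle
from scipy.optimize import least_squares
c,im=pickle.load(open("w2.pkl","rb"))
px=lambda L:np.array(L,float)/2.2+[140,20]
corn=px([(68,94),(733,90),(694,364),(110,365)])
cm=np.array([[-75,-175,6],[-75,175,6],[75,175,6],[75,-175,6]],float)
t=35*np.pi/180
S=np.array([[np.cos(t),0,-np.sin(t)],[0,1,0],[np.sin(t),0,np.cos(t)]]) # seat axes in rack, columns x y z
vt={"vt":(0,0,50),"vb":(0,0,0),"lt":(10,-17.3,50),"lb":(10,-17.3,0),"rt":(10,17.3,50),"rb":(10,17.3,0)}
obs=[(0,"vt",(401,141)),(0,"vb",(402,198)),(0,"lt",(361,163)),(0,"lb",(366,214)),(0,"rt",(442,162)),(0,"rb",(437,214)),
(1,"vt",(655,140)),(1,"lb",(587,214)),(1,"rt",(694,156)),(1,"rb",(657,214)),
(-1,"vt",(150,147)),(-1,"lt",(110,163)),(-1,"lb",(150,215)),(-1,"rt",(193,160)),(-1,"rb",(217,214)),(-1,"vb",(185,198))]
uv=px([o[2] for o in obs])
def model(p):
    Z=R.from_euler("z",p[2])
    A=Z.apply(cm)+[p[0],p[1],0]
    B=Z.apply(np.array([S@np.array(vt[k],float)+[p[3],115*i,p[4]] for i,k,_ in obs]))+[p[0],p[1],0]
    return A,B
def res(p):
    A,B=model(p); s=p[5:8]
    return np.r_[(proj(c,A+s)-corn).ravel(),(proj(c,B+s)-uv).ravel(),s/2]
r=least_squares(res,[634,-93,.054,-10,20,0,0,0],loss="soft_l1")
p=r.x
if __name__=="__main__":
    print(p.round(3)); print(r.fun[:-3].reshape(-1,2).round(1).tolist())
Z=R.from_euler("z",p[2])
def seat(i): return Z.apply([p[3],115*i,p[4]])+[p[0],p[1],0], Z.as_matrix()@S
if __name__=="__main__":
    for i in (1,0,-1): print(i,seat(i)[0].round(1))
    c1,_=pickle.load(open("w1.pkl","rb"))
    for n,u,z in (("jar",(551.2,163.5),43),("tube",(435.4,123.8),106),("bottlecap",(385+88/2,98+245/2),66)):
        print(n,plane(c1,u,z).round(1))
    for n,u,z in (("tube base near",(385+22/2,98+362/2),0),("bottle base left",(385+28/2,98+540/2),0)): print(n,plane(c1,u,z).round(1))
E
python3 fit.py
```

```text
[ 6.38298e+02 -9.01720e+01  6.00000e-02 -2.13190e+01  1.99330e+01
 -0.00000e+00  0.00000e+00 -3.00000e-01]
[[0.1, -0.2], [0.7, 0.2], [0.0, -0.5], [0.5, 0.5], [0.4, -0.7], [0.0, 0.7], [1.3, -2.0], [1.5, 1.1], [-0.8, -1.7], [-0.9, 0.9], [-0.7, -0.8], [0.2, 0.6], [0.1, 0.4], [-1.8, 0.4], [0.1, -2.8], [-0.2, -1.4], [0.5, 1.1], [-3.1, -0.2], [-0.1, 1.4], [0.3, 1.2]]
1 [610.1  23.3  19.9]
0 [617.  -91.5  19.9]
-1 [ 623.9 -206.2   19.9]
jar [504.  349.6  43. ]
tube [461.5 182.9 106. ]
bottlecap [573.5 210.3  66. ]
tube base near [700.2 204.9   0. ]
bottle base left [877.4 234.    0. ]
```

The fit is good, with about 1 px residual and a yaw of 0.06. Next I go to the jar for a close look.

Call:
{"api": "creep_tool", "payload": {
  "ticks": {"tx": [16, 32, 48, 64, 80, 96, 112, 128], "ty": [47, 94, 141, 188, 235, 282, 329, 376], "tz": [0, 0, 0, 0, 0, 0, 0, 0], "ax": [0, 0, 0, 0, 0, 0, 0, 0], "ay": [0, 0, 0, 0, 0, 0, 0, 0], "az": [0, 0, 0, 0, 0, 0, 0, 0]}
}}

```text
time_s: 3.3
eef_pos: [529.4, 281.7, 405.8]
ee_rot: [0.001, -0.028, 1.0, 0.0]
force: [0.8, 0.6, -0.7]
grip_width: 0.997
grip_force: 0.0
```

Call:
{"api": "creep_tool", "payload": {
  "ticks": {"tx": [12, 24, 24, 24, 24, 24], "ty": [36, 72, 72, 72, 72, 72], "tz": [25, 50, 95, 104, 104, 104], "ax": [0, 0, 0, 0, 0, 0], "ay": [0, 0, 0, 0, 0, 0], "az": [0, 0, 0, 0, 0, 0]}
}}

```text
time_s: 3.9
eef_pos: [504.6, 349.3, 303.2]
ee_rot: [0.002, -0.027, 1.0, 0.001]
force: [-0.5, 0.4, -0.1]
grip_width: 0.998
grip_force: 0.0
```

```bash
python3 - <<'E'
from h import *
T,Q=tool();print(T,Q.as_matrix().round(3))
c=ctrl.calibration("wrist");im=ctrl.capture("wrist")
import pickle;pickle.dump((c,im),open("w3.pkl","wb"))
cv2.imwrite("pics/w3.png",im[:,:,::-1])
E
```

```text
[504.58102692 349.263304   303.19156231] [[-0.999 -0.054  0.003]
 [-0.054  0.999  0.001]
 [-0.003  0.001 -1.   ]]
```

View pics/w3.png

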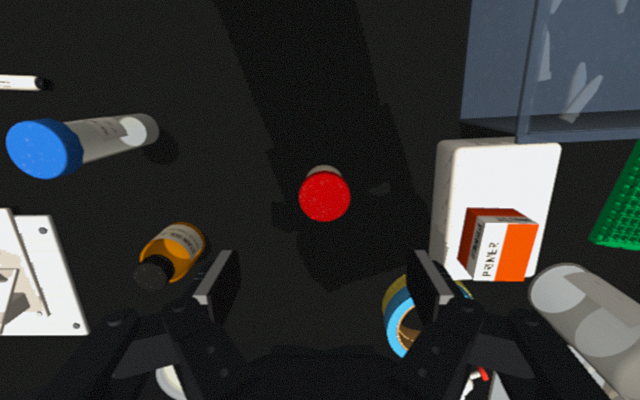

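The jar cap is at (325,196), the tube base near (141,131), and the bottle base edge near (190,235). The neighbouring ring and box are clear of the fingers.

```bash
python3 - <<'E'
from h import *
import pickle
c,im=pickle.load(open("w3.pkl","rb"))
for n,u,z in (("jar",(325,196.5),43),("tubebase",(141,131),0),("tubetop",(40,148),106),("botcap",(154,272),66),("ringL",(386,320),10),("ringtop",(400,280),0),("box",(436,240),0)): print(n,plane(c,u,z).round(1))
# bottle/tube: joint from w1 & w3 tops
c1,_=pickle.load(open("w1.pkl","rb"))
print("bot",tri(c1,(429,220.5),c,(154,272)))
print("tube",tri(c1,(435.4,123.8),c,(43,148)))
print("jar",tri(c1,(551.2,163.5),c,(325,196.5)))
# silhouettes: project candidate cylinders
E
```

```text
jar [504.2 351.9  43. ]
tubebase [464.7 180.5   0. ]
tubetop [460.8 185.1 106. ]
botcap [569.7 213.9  66. ]
ringL [659.6 429.7  10. ]
ringtop [613.1 441.5   0. ]
box [561.9 472.3   0. ]
bot (array([573.87160649, 211.39154212,  62.14933774]), np.float64(2.385383287781611))
tube (array([461.57683438, 183.98683329, 102.99590839]), np.float64(0.3586966414942648))
jar (array([504.84844152, 351.95605089,  40.32446716]), np.float64(0.6394360736627142))
```

Call:
{"api": "creep_tool", "payload": {
  "ticks": {"tx": [0, 0, 0, 0, 0, 0, 0, 0], "ty": [2.4, 2.4, 2.4, 2.4, 2.4, 2.4, 2.4, 2.4], "tz": [40, 80, 110, 122, 126, 126, 126, 126], "ax": [0, 0, 0, 0, 0, 0, 0, 0], "ay": [0, 0, 0, 0, 0, 0, 0, 0], "az": [0, 0, 0, 0, 0, 0, 0, 0]}
}}

```text
time_s: 4.75
eef_pos: [504.6, 351.9, 176.2]
ee_rot: [0.001, -0.027, 1.0, 0.0]
force: [0.2, 0.6, -0.7]
grip_width: 1.0
grip_force: 0.0
```

Call:
{"api": "creep_tool", "payload": {
  "ticks": {"tx": [0, 0, 0, 0, 0, 0, 0, 0], "ty": [0, 0, 0, 0, 0, 0, 0, 0], "tz": [2, 2, 2, 2, 2, 2, 2, 2], "ax": [0, 0, 0, 0, 0, 0, 0, 0], "ay": [0, 0, 0, 0, 0, 0, 0, 0], "az": [0, 0, 0, 0, 0, 0, 0, 0]},
  "aperture": 0.0,
  "clamp_n": 40
}}

```text
time_s: 5.55
eef_pos: [504.3, 351.8, 173.0]
ee_rot: [0.0, -0.027, 1.0, 0.0]
force: [-1.2, 0.5, 4.4]
grip_width: 0.456
grip_force: 40.3
```

Call:
{"api": "creep_tool", "payload": {
  "ticks": {"tx": [0, 0, 0, 0], "ty": [0, 0, 0, 0], "tz": [0, 0, 0, 0], "ax": [0, 0, 0, 0], "ay": [0, 0, 0, 0], "az": [0, 0, 0, 0]}
}}

```text
time_s: 5.95
eef_pos: [504.3, 351.8, 173.0]
ee_rot: [0.0, -0.027, 1.0, 0.0]
force: [0.7, -0.5, 5.4]
grip_width: 0.455
grip_force: 40.3
```

```bash
python3 - <<'E'
from h import *
c=ctrl.calibration("wrist");T,Q=tool();print(T)
im=ctrl.capture("wrist");cv2.imwrite("pics/w4.png",im[100:,100:540,::-1])
E
```

```text
[504.30235622 351.82923269 172.96664742]
```

View pics/w4.png

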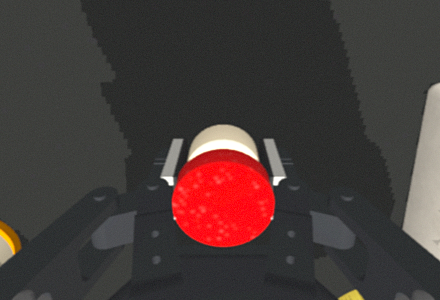

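The jar is held at about 39 mm between the pads, with the fingertips at table level, so its base is about 173 mm ahead of the TCP. I lift it and work out the transit.

```bash
cat > goal.py <<'E'
import sys
from fit import *
# goal.py cradle(1/0/-1) x z L [bx]: base centre at x,0,z in seat, base L ahead of TCP, bx offset of base along tool x
i,x,z,L=int(sys.argv[1]),*map(float,sys.argv[2:5]); bx=float(sys.argv[5]) if len(sys.argv)>5 else 0
o,A=seat(i); Rm=np.c_[-A[:,0],A[:,1],-A[:,2]]
P=o+A@[x,0,z]-Rm@[bx,0,L]
T,Q=tool(); d,w=delta(T,Q,P,R.from_matrix(Rm))
d,w=delta(T,Q,P,R.from_matrix(Rm))
b=T+Q.apply([bx,0,L])-o
print("goal",P.round(1),"tool delta",d.round(1),w.round(3),"| base in seat now",(A.T@b).round(1),"force",np.round(ctrl.sense()["force"],1))
E
```

Call:
{"api": "creep_tool", "payload": {
  "ticks": {"tx": [0, 0, 0, 0, 0, 0], "ty": [0, 0, 0, 0, 0, 0], "tz": [-20, -60, -105, -150, -170, -170], "ax": [0, 0, 0, 0, 0, 0], "ay": [0, 0, 0, 0, 0, 0], "az": [0, 0, 0, 0, 0, 0]}
}}

```text
time_s: 6.6
eef_pos: [504.3, 351.8, 345.4]
ee_rot: [0.002, -0.027, 1.0, 0.001]
force: [0.4, -0.8, -0.3]
grip_width: 0.459
grip_force: 40.4
```

```bash
python3 goal.py 1 27 70 173
```

```text
goal [493.1  16.3 234.5] tool delta [  30.  -334.6  110.2] [-0.    -0.606 -0.006] | base in seat now [ 17.8 334.5 173.7] force [ 0.4 -0.8 -0.3]
```

Call:
{"api": "creep_tool", "payload": {
  "ticks": {"tx": [0, 0, 5, 10, 15, 20, 25, 30], "ty": [-40, -85, -130, -175, -220, -260, -300, -334], "tz": [0, 0, 0, 0, 0, 0, 0, 0], "ax": [0, 0, 0, 0, 0, 0, 0, 0], "ay": [0, 0, -0.12, -0.24, -0.36, -0.48, -0.6, -0.606], "az": [0, 0, 0, 0, 0, 0, -0.006, -0.006]}
}}

```text
time_s: 7.4
eef_pos: [491.3, 14.8, 340.8]
ee_rot: [0.298, -0.028, 0.954, 0.008]
force: [-0.4, 0.9, -0.6]
grip_width: 0.452
grip_force: 40.3
```

Call:
{"api": "creep_tool", "payload": {
  "ticks": {"tx": [0, 0], "ty": [0, 0], "tz": [0, 0], "ax": [0, 0], "ay": [0, 0], "az": [0, 0]}
}}

```text
time_s: 7.6
eef_pos: [492.1, 16.2, 341.3]
ee_rot: [0.297, -0.028, 0.954, 0.008]
force: [-0.4, 0.3, 0.1]
grip_width: 0.458
grip_force: 40.4
```

```bash
python3 goal.py 1 27 70 173
```

```text
goal [493.1  16.3 234.5] tool delta [59.8  0.1 88.5] [-0.002 -0.008 -0.001] | base in seat now [ 86.1  -0.3 158. ] force [-0.4  0.3  0.1]
```

Call:
{"api": "creep_tool", "payload": {
  "ticks": {"tx": [25, 50, 60, 60, 60, 60, 60, 60], "ty": [0, 0, 0, 0, 0, 0, 0, 0], "tz": [37, 74, 89, 104, 119, 134, 134, 134], "ax": [0, 0, 0, 0, 0, 0, 0, 0], "ay": [0, -0.005, -0.005, -0.005, -0.005, -0.005, -0.005, -0.005], "az": [0, 0, 0, 0, 0, 0, 0, 0]}
}}

```text
time_s: 8.4
eef_pos: [519.0, 18.9, 197.9]
ee_rot: [0.3, -0.029, 0.953, 0.009]
force: [-0.1, 0.3, 0.2]
grip_width: 0.459
grip_force: 40.4
```

```bash
python3 goal.py 1 27 0 173
```

```text
goal [533.1  18.7 177.1] tool delta [ 0.4 -1.  25.1] [-0.    -0.001  0.002] | base in seat now [27.1  0.9 25.1] force [-0.1  0.3  0.2]
```

Next I lower it slowly to contact.

Call:
{"api": "creep_tool", "payload": {
  "ticks": {"tx": [0, 0, 0, 0], "ty": [0, 0, 0, 0], "tz": [8, 14, 18, 18], "ax": [0, 0, 0, 0], "ay": [0, 0, 0, 0], "az": [0, 0, 0, 0]}
}}

```text
time_s: 8.8
eef_pos: [529.8, 18.6, 183.2]
ee_rot: [0.3, -0.029, 0.953, 0.008]
force: [0.2, -0.0, -1.2]
grip_width: 0.458
grip_force: 40.4
```

Call:
{"api": "creep_tool", "payload": {
  "ticks": {"tx": [0, 0, 0], "ty": [0, 0, 0], "tz": [2, 4, 4], "ax": [0, 0, 0], "ay": [0, 0, 0], "az": [0, 0, 0]}
}}

```text
time_s: 9.1
eef_pos: [532.0, 18.7, 180.2]
ee_rot: [0.301, -0.029, 0.953, 0.008]
force: [-0.2, 0.3, -1.3]
grip_width: 0.456
grip_force: 40.4
```

```bash
python3 goal.py 1 23 0 173;  python3 - <<'E'
from h import *
cv2.imwrite("pics/s5.png",cv2.resize(ctrl.capture("scene")[150:250,270:430],None,fx=3,fy=3,interpolation=2)[:,:,::-1])
E
```

```text
goal [529.9  18.5 174.8] tool delta [ 4.8 -0.1  3.2] [-0.002  0.     0.001] | base in seat now [27.8 -0.2  3.2] force [-0.2  0.3 -1.3]
```

Call:
{"api": "creep_tool", "payload": {
  "ticks": {"tx": [0, 0, 0], "ty": [0, 0, 0], "tz": [1, 2, 2], "ax": [0, 0, 0], "ay": [0, 0, 0], "az": [0, 0, 0]}
}}

```text
time_s: 9.45
eef_pos: [533.1, 18.8, 178.7]
ee_rot: [0.301, -0.029, 0.953, 0.008]
force: [-0.0, 1.0, -0.3]
grip_width: 0.457
grip_force: 40.4
```

Call:
{"api": "creep_tool", "payload": {
  "ticks": {"tx": [0, 0, 0], "ty": [0, 0, 0], "tz": [1, 2, 2], "ax": [0, 0, 0], "ay": [0, 0, 0], "az": [0, 0, 0]}
}}

```text
time_s: 9.75
eef_pos: [534.1, 18.8, 177.3]
ee_rot: [0.301, -0.029, 0.953, 0.008]
force: [-6.0, -1.4, 5.3]
grip_width: 0.461
grip_force: 41.4
```

```bash
python3 goal.py 1 23 0 173
```

```text
goal [529.9  18.5 174.8] tool delta [ 4.9 -0.1 -0.4] [-0.002  0.     0.001] | base in seat now [27.9 -0.2 -0.4] force [-6.  -1.4  5.3]
```

Contact came at the predicted height, about 8 N along the axis. I slide it into the V.

Call:
{"api": "creep_tool", "payload": {
  "ticks": {"tx": [1.5, 3, 3], "ty": [0, 0, 0], "tz": [-0.5, -0.5, -0.5], "ax": [0, 0, 0], "ay": [0, 0, 0], "az": [0, 0, 0]}
}}

```text
time_s: 10.05
eef_pos: [531.3, 18.7, 175.5]
ee_rot: [0.3, -0.029, 0.953, 0.008]
force: [-0.5, -0.2, -0.3]
grip_width: 0.458
grip_force: 40.4
```

Call:
{"api": "creep_tool", "payload": {
  "ticks": {"tx": [1, 2, 2], "ty": [0, 0, 0], "tz": [0, 0, 0], "ax": [0, 0, 0], "ay": [0, 0, 0], "az": [0, 0, 0]}
}}

```text
time_s: 10.35
eef_pos: [530.1, 18.4, 174.9]
ee_rot: [0.301, -0.029, 0.953, 0.008]
force: [2.9, -0.8, 1.1]
grip_width: 0.458
grip_force: 40.3
```

```bash
python3 goal.py 1 23 0 173
```

```text
goal [529.9  18.5 174.8] tool delta [ 0.3  0.1 -0.1] [-0.002  0.001  0.001] | base in seat now [23.5 -0.5 -0.1] force [ 2.9 -0.8  1.1]
```

Contact with the V at x = 23.5. I press a little more and release.

Call:
{"api": "creep_tool", "payload": {
  "ticks": {"tx": [0.8, 0.8], "ty": [0, 0], "tz": [0, 0], "ax": [0, 0], "ay": [0, 0], "az": [0, 0]}
}}

```text
time_s: 10.55
eef_pos: [529.8, 18.3, 174.8]
ee_rot: [0.302, -0.029, 0.953, 0.008]
force: [5.6, -1.7, 1.4]
grip_width: 0.456
grip_force: 40.3
```

Call:
{"api": "creep_tool", "payload": {
  "ticks": {"tx": [0, 0, 0, 0, 0, 0], "ty": [0, 0, 0, 0, 0, 0], "tz": [0, 0, 0, 0, 0, 0], "ax": [0, 0, 0, 0, 0, 0], "ay": [0, 0, 0, 0, 0, 0], "az": [0, 0, 0, 0, 0, 0]},
  "aperture": 0.9
}}

```text
time_s: 11.15
eef_pos: [529.1, 18.6, 174.1]
ee_rot: [0.301, -0.029, 0.953, 0.008]
force: [0.4, -0.7, -0.5]
grip_width: 0.903
grip_force: 0.0
```

Call:
{"api": "creep_tool", "payload": {
  "ticks": {"tx": [0, 0, 0, 0, 0, 0], "ty": [0, 0, 0, 0, 0, 0], "tz": [-15, -45, -90, -130, -130, -130], "ax": [0, 0, 0, 0, 0, 0], "ay": [0, 0, 0, 0, 0, 0], "az": [0, 0, 0, 0, 0, 0]}
}}

```text
time_s: 11.75
eef_pos: [454.7, 14.2, 281.2]
ee_rot: [0.301, -0.029, 0.953, 0.008]
force: [0.1, 0.1, -0.5]
grip_width: 0.9
grip_force: 0.0
```

```bash
python3 - <<'E'
from h import *
import pickle
T,Q=tool();print(T)
c=ctrl.calibration("wrist");im=ctrl.capture("wrist");pickle.dump((c,im),open("w5.pkl","wb"))
s=cv2.resize(ctrl.capture("scene")[160:240,270:430],None,fx=2.5,fy=2.5,interpolation=2)
w=cv2.resize(im,None,fx=.625,fy=.625,interpolation=3)
cv2.imwrite("pics/s5.png",np.vstack([w,s])[:,:,::-1])
E
```

```text
[454.6547126   14.24617615 281.18769166]
```

View pics/s5.png

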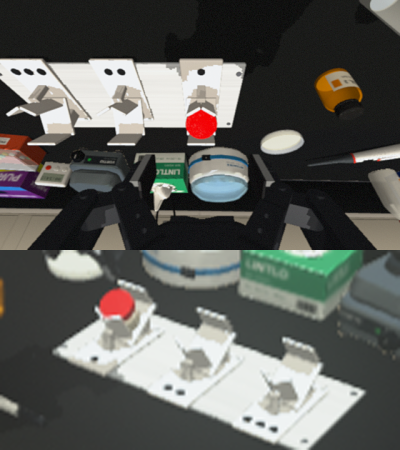

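The jar stands in the one-dot cradle, leaning in the V. For the bottle and tube I triangulate their vertical axes from the colour blobs in the pictures I already have.

```bash
cat > ax.py <<'E'
from h import *
import pickle
def blob(im,lo,hi,smin,guess):
    H,S,V=cv2.split(cv2.cvtColor(im,cv2.COLOR_RGB2HSV))
    m=((H>=lo)&(H<=hi)&(S>smin)&(V>40)).astype(np.uint8)
    k,l,st,ce=cv2.connectedComponentsWithStats(cv2.morphologyEx(m,cv2.MORPH_CLOSE,np.ones((3,3))))
    j=[i for i in range(1,k) if st[i,4]>80]
    if not j: return None
    j=min(j,key=lambda i:np.hypot(*(ce[i]-guess)))
    cn=cv2.findContours((l==j).astype(np.uint8),0,1)[0][0]; h=cv2.convexHull(cn); M=cv2.moments(h)
    return np.array([M["m10"]/M["m00"],M["m01"]/M["m00"]]),st[j]
def axis(files,lo,hi,smin,guess):
    A=[];b=[]
    for f in files:
        c,im=pickle.load(open(f,"rb")); r=blob(im,lo,hi,smin,proj(c,guess)[0])
        if r is None: print(f,"none");continue
        p,d=ray(c,r[0]); n=np.array([-d[1],d[0]])/np.hypot(d[0],d[1])
        print(f,r[0].round(1),r[1],"line offset",round(float(n@(np.array(guess[:2])-p[:2])),1)); A.append(n);b.append(n@p[:2])
    return np.linalg.lstsq(np.array(A),np.array(b),rcond=None)[0]
E
python3 - <<'E'
from ax import *
print(axis(["w1.pkl","w3.pkl","w5.pkl"],8,24,130,(572,212,35)))
print(axis(["w1.pkl","w3.pkl"],100,125,150,(461.5,184,100)))
from fit import seat
o,A=seat(1);c,im=pickle.load(open("w5.pkl","rb"))
print("jar cap pred",proj(c,o+A@[23.1,0,43]),blob(im,0,5,170,(322,198)))
T,Q=tool();print(delta(T,Q,np.array([572,212,300.]),R.from_matrix([[-.998,-.06,0],[-.06,.998,0],[0,0,-1]])))
E
```

```text
w1.pkl [417.7 207.6] [397 187  45  44 828] line offset 2.8
w3.pkl [173.4 250.7] [ 139  221   67   62 1351] line offset 0.4
w5.pkl [539.9 143.3] [ 502  108   79   72 2427] line offset 1.7
[573.37287788 210.17008585]
w1.pkl [435.3 123.9] [ 416  105   40   39 1275] line offset 0.3
w3.pkl [ 43.4 148.1] [   5  118   78   62 3705] line offset 0.0
[461.67310442 183.24304729]
jar cap pred [[322.57950011 197.3449869 ]] (array([321.86360534, 199.72789315]), array([ 297,  176,   51,   46, 1706], dtype=int32))
(array([-117.16242698,  190.36213691,   56.95845699]), array([-1.26309025e-03,  6.09704641e-01,  1.59088589e-04]))
```

The jar cap is within 2 px of its predicted place. Next is the bottle.

Call:
{"api": "creep_tool", "payload": {
  "ticks": {"tx": [-23, -40, -60, -80, -100, -117, -117, -117], "ty": [24, 55, 95, 135, 170, 190, 190, 190], "tz": [3, 10, 22, 35, 48, 57, 57, 57], "ax": [0, 0, 0, 0, 0, 0, 0, 0], "ay": [0.12, 0.24, 0.36, 0.48, 0.61, 0.61, 0.61, 0.61], "az": [0, 0, 0, 0, 0, 0, 0, 0]},
  "aperture": 1.0
}}

```text
time_s: 12.65
eef_pos: [571.8, 212.0, 298.7]
ee_rot: [-0.001, -0.03, 1.0, -0.001]
force: [-0.4, -0.2, -0.6]
grip_width: 0.999
grip_force: 0.0
```

```bash
python3 - <<'E'
from ax import *
T,Q=tool();print(T,Q.as_matrix().round(3))
c=ctrl.calibration("wrist");im=ctrl.capture("wrist");pickle.dump((c,im),open("w6.pkl","wb"))
g=axis(["w1.pkl","w3.pkl","w5.pkl"],8,24,130,(572,212,35));print(g)
print(delta(T,Q,np.array([573,210.5,190.]),Q)[0])
E
```

```text
[571.78548972 211.96446873 298.70653226] [[-0.998 -0.061 -0.002]
 [-0.061  0.998 -0.002]
 [ 0.002 -0.002 -1.   ]]
w1.pkl [417.7 207.6] [397 187  45  44 828] line offset 2.8
w3.pkl [173.4 250.7] [ 139  221   67   62 1351] line offset 0.4
w5.pkl [539.9 143.3] [ 502  108   79   72 2427] line offset 1.7
[573.37287788 210.17008585]
[ -1.3349684   -1.33744847 108.70675669]
```

Call:
{"api": "creep_tool", "payload": {
  "ticks": {"tx": [-1.3, -1.3, -1.3, -1.3, -1.3, -1.3], "ty": [-1.3, -1.3, -1.3, -1.3, -1.3, -1.3], "tz": [45, 85, 108, 115, 115, 115], "ax": [0, 0, 0, 0, 0, 0], "ay": [0, 0, 0, 0, 0, 0], "az": [0, 0, 0, 0, 0, 0]}
}}

```text
time_s: 13.3
eef_pos: [573.6, 210.0, 187.3]
ee_rot: [0.002, -0.03, 1.0, -0.001]
force: [0.8, 0.8, 0.0]
grip_width: 1.0
grip_force: 0.0
```

Call:
{"api": "creep_tool", "payload": {
  "ticks": {"tx": [0, 0, 0, 0, 0, 0, 0, 0], "ty": [0, 0, 0, 0, 0, 0, 0, 0], "tz": [0, 0, 0, 0, 0, 0, 0, 0], "ax": [0, 0, 0, 0, 0, 0, 0, 0], "ay": [0, 0, 0, 0, 0, 0, 0, 0], "az": [0, 0, 0, 0, 0, 0, 0, 0]},
  "aperture": 0.0,
  "clamp_n": 40
}}

```text
time_s: 14.1
eef_pos: [573.3, 210.3, 186.5]
ee_rot: [0.001, -0.03, 1.0, -0.001]
force: [-1.0, -0.1, 6.9]
grip_width: 0.498
grip_force: 40.5
```

```bash
python3 - <<'E'
from h import *
T,Q=tool();print(T)
import pickle;c=ctrl.calibration("wrist");im=ctrl.capture("wrist");pickle.dump((c,im),open("w7.pkl","wb"))
# dark cap centre expected; amber blob
from ax import blob
print(blob(im,8,24,130,proj(c,[T[0],T[1],30])[0]),proj(c,[[T[0],T[1],66],[T[0],T[1],0]]))
E
```

```text
[573.3446418  210.31931902 186.52057938]
(array([322.707278  , 264.84394077]), array([ 277,  210,   93,  101, 4118], dtype=int32)) [[322.43588105 319.95620461]
 [322.58137272 238.78707322]]
```

Bottle gripped, 42 mm wide, with L = 186.5. Lift it.

Call:
{"api": "creep_tool", "payload": {
  "ticks": {"tx": [0, 0, 0, 0, 0, 0], "ty": [0, 0, 0, 0, 0, 0], "tz": [-20, -60, -105, -145, -165, -165], "ax": [0, 0, 0, 0, 0, 0], "ay": [0, 0, 0, 0, 0, 0], "az": [0, 0, 0, 0, 0, 0]}
}}

```text
time_s: 14.75
eef_pos: [573.1, 210.6, 353.7]
ee_rot: [0.003, -0.03, 1.0, -0.001]
force: [0.1, 1.1, -1.1]
grip_width: 0.493
grip_force: 40.8
```

```bash
python3 goal.py 0 29 75 186.5
```

```text
goal [491.  -99.  250.8] tool delta [ 101.2 -304.1  102.6] [-0.001 -0.604  0.   ] | base in seat now [ 64.4 303.9 134.7] force [ 0.1  1.1 -1.1]
```

Call:
{"api": "creep_tool", "payload": {
  "ticks": {"tx": [10, 22, 36, 50, 65, 80, 95, 101], "ty": [-38, -78, -120, -162, -204, -245, -285, -304], "tz": [0, 0, 0, 0, 0, 0, 0, 0], "ax": [0, 0, 0, 0, 0, 0, 0, 0], "ay": [0, -0.12, -0.24, -0.36, -0.48, -0.604, -0.604, -0.604], "az": [0, 0, 0, 0, 0, 0, 0, 0]}
}}

```text
time_s: 15.55
eef_pos: [488.9, -101.7, 349.4]
ee_rot: [0.297, -0.027, 0.955, 0.008]
force: [0.2, 0.2, -1.8]
grip_width: 0.491
grip_force: 40.9
```

Call:
{"api": "creep_tool", "payload": {
  "ticks": {"tx": [0, 0], "ty": [0, 0], "tz": [0, 0], "ax": [0, 0], "ay": [0, 0], "az": [0, 0]}
}}

```text
time_s: 15.75
eef_pos: [490.2, -98.9, 350.0]
ee_rot: [0.297, -0.028, 0.955, 0.009]
force: [-0.3, -0.2, -0.3]
grip_width: 0.494
grip_force: 40.9
```

```bash
python3 goal.py 0 29 75 186.5
```

```text
goal [491.  -99.  250.8] tool delta [55.6 -0.2 82.2] [-0.001 -0.008 -0.001] | base in seat now [ 83.7   0.  156.7] force [-0.3 -0.2 -0.3]
```

Call:
{"api": "creep_tool", "payload": {
  "ticks": {"tx": [25, 50, 55.5, 55.5, 55.5, 55.5, 55.5, 55.5], "ty": [0, 0, 0, 0, 0, 0, 0, 0], "tz": [37, 72, 84, 104, 124, 140, 145, 145], "ax": [0, 0, 0, 0, 0, 0, 0, 0], "ay": [0, -0.006, -0.006, -0.006, -0.006, -0.006, -0.006, -0.006], "az": [0, 0, 0, 0, 0, 0, 0, 0]}
}}

```text
time_s: 16.55
eef_pos: [527.2, -96.0, 199.6]
ee_rot: [0.3, -0.029, 0.953, 0.009]
force: [0.6, -0.6, -0.5]
grip_width: 0.49
grip_force: 41.0
```

```bash
python3 goal.py 0 28 0 186.5
```

```text
goal [533.1 -96.5 188.8] tool delta [ 1.3 -0.9 12.3] [-0.    -0.002  0.002] | base in seat now [29.1  0.9 12.3] force [ 0.6 -0.6 -0.5]
```

Call:
{"api": "creep_tool", "payload": {
  "ticks": {"tx": [1, 1, 1, 1], "ty": [-0.5, -0.5, -0.5, -0.5], "tz": [4, 8, 9, 9], "ax": [0, 0, 0, 0], "ay": [0, 0, 0, 0], "az": [0, 0, 0, 0]}
}}

```text
time_s: 16.95
eef_pos: [532.2, -97.1, 193.3]
ee_rot: [0.3, -0.029, 0.953, 0.008]
force: [0.2, -0.3, -0.5]
grip_width: 0.494
grip_force: 41.0
```

Call:
{"api": "creep_tool", "payload": {
  "ticks": {"tx": [0, 0, 0], "ty": [0, 0, 0], "tz": [1, 2, 2], "ax": [0, 0, 0], "ay": [0, 0, 0], "az": [0, 0, 0]}
}}

```text
time_s: 17.25
eef_pos: [533.5, -96.9, 191.7]
ee_rot: [0.3, -0.029, 0.954, 0.008]
force: [0.2, -0.5, -0.4]
grip_width: 0.491
grip_force: 41.0
```

```bash
python3 goal.py 0 24.8 0 186.5
```

```text
goal [530.5 -96.7 186.9] tool delta [5.2 0.4 2.2] [-0.002 -0.002  0.   ] | base in seat now [29.7 -0.8  2.2] force [ 0.2 -0.5 -0.4]
```

Call:
{"api": "creep_tool", "payload": {
  "ticks": {"tx": [1, 2, 2], "ty": [0, 0, 0], "tz": [1, 2, 2], "ax": [0, 0, 0], "ay": [0, 0, 0], "az": [0, 0, 0]}
}}

```text
time_s: 17.55
eef_pos: [533.9, -96.6, 189.8]
ee_rot: [0.299, -0.028, 0.954, 0.008]
force: [-0.0, 0.7, -0.9]
grip_width: 0.494
grip_force: 41.0
```

Call:
{"api": "creep_tool", "payload": {
  "ticks": {"tx": [0, 0], "ty": [0, 0], "tz": [1, 1], "ax": [0, 0], "ay": [0, 0], "az": [0, 0]}
}}

```text
time_s: 17.75
eef_pos: [534.4, -96.5, 189.4]
ee_rot: [0.299, -0.028, 0.954, 0.008]
force: [-6.8, -0.5, 4.1]
grip_width: 0.495
grip_force: 41.9
```

```bash
python3 goal.py 0 24.8 0 186.5
```

```text
goal [530.5 -96.7 186.9] tool delta [ 4.6  0.1 -0.2] [-0.002 -0.004  0.   ] | base in seat now [28.7 -0.6 -0.2] force [-6.8 -0.5  4.1]
```

The bottle is on the foot. I slide it into the V.

Call:
{"api": "creep_tool", "payload": {
  "ticks": {"tx": [1.5, 3, 3], "ty": [0, 0, 0], "tz": [-0.5, -0.5, -0.5], "ax": [0, 0, 0], "ay": [0, -0.004, -0.004], "az": [0, 0, 0]}
}}

```text
time_s: 18.05
eef_pos: [533.7, -96.0, 189.8]
ee_rot: [0.299, -0.028, 0.954, 0.007]
force: [-0.1, -0.5, -0.9]
grip_width: 0.493
grip_force: 41.2
```

Call:
{"api": "creep_tool", "payload": {
  "ticks": {"tx": [1, 2, 2], "ty": [0, 0, 0], "tz": [0, 0, 0], "ax": [0, 0, 0], "ay": [0, 0, 0], "az": [0, 0, 0]}
}}

```text
time_s: 18.35
eef_pos: [532.7, -95.8, 189.4]
ee_rot: [0.298, -0.027, 0.954, 0.007]
force: [-0.2, -0.1, -1.7]
grip_width: 0.494
grip_force: 41.2
```

```bash
python3 goal.py 0 24.8 0 186.5
```

```text
goal [530.5 -96.7 186.9] tool delta [ 3.2 -0.7  0.7] [-0.004 -0.005 -0.001] | base in seat now [27.1  0.   0.7] force [-0.2 -0.1 -1.7]
```

Call:
{"api": "creep_tool", "payload": {
  "ticks": {"tx": [1, 2, 2], "ty": [0, 0, 0], "tz": [0.3, 0.3, 0.3], "ax": [0, 0, 0], "ay": [-0.004, -0.004, -0.004], "az": [0, 0, 0]}
}}

```text
time_s: 18.65
eef_pos: [532.8, -95.4, 189.7]
ee_rot: [0.299, -0.027, 0.954, 0.007]
force: [0.9, -0.2, -0.2]
grip_width: 0.499
grip_force: 41.2
```

```bash
python3 goal.py 0 24.8 0 186.5
```

```text
goal [530.5 -96.7 186.9] tool delta [ 3.5 -1.1  0.9] [-0.005 -0.004 -0.002] | base in seat now [27.6  0.3  0.9] force [ 0.9 -0.2 -0.2]
```

Call:
{"api": "creep_tool", "payload": {
  "ticks": {"tx": [1, 1.5, 1.5], "ty": [0, 0, 0], "tz": [0, 0, 0], "ax": [0, 0, 0], "ay": [0, 0, 0], "az": [0, 0, 0]}
}}

```text
time_s: 18.95
eef_pos: [532.1, -95.2, 189.4]
ee_rot: [0.298, -0.027, 0.954, 0.007]
force: [0.1, -0.0, -1.0]
grip_width: 0.497
grip_force: 41.2
```

```bash
python3 goal.py 0 24.8 0 186.5
```

```text
goal [530.5 -96.7 186.9] tool delta [ 2.8 -1.3  1.1] [-0.005 -0.005 -0.002] | base in seat now [26.6  0.4  1. ] force [ 0.1 -0.  -1. ]
```

```bash
python3 - <<'E'
from h import *
s=ctrl.sense();print({k:np.round(v,3) for k,v in s.items()})
E
```

```text
{'time_s': np.float64(18.95), 'joints': array([-0.436,  0.567,  1.814,  0.922,  0.341, -2.88 ]), 'dq': array([ 0.   ,  0.001, -0.002,  0.   , -0.   , -0.001]), 'tau': array([ 1.0000e-03, -4.5621e+01, -1.8763e+01,  5.6600e-01, -4.6500e-01,
       -0.0000e+00]), 'eef_pos': array([532.102, -95.242, 189.361]), 'ee_rot': array([ 0.298, -0.027,  0.954,  0.007]), 'force': array([ 0.114, -0.014, -0.999]), 'wrist_torque': array([-0.023,  0.387,  0.037]), 'grip_force': np.float64(41.235), 'grip_width': np.float64(0.497)}
```

Joint 6 is at its limit (-2.88), which is what stalls the motion. The bottle is round, so I back the tool off about its own axis and continue.

Call:
{"api": "creep_tool", "payload": {
  "ticks": {"tx": [0, 0, 0], "ty": [0, 0, 0], "tz": [0, 0, 0], "ax": [0, 0, 0], "ay": [0, -0.004, -0.004], "az": [0.04, 0.08, 0.08]}
}}

```text
time_s: 19.25
eef_pos: [532.1, -95.3, 189.4]
ee_rot: [0.3, 0.012, 0.954, 0.019]
force: [-0.0, -1.0, -1.3]
grip_width: 0.495
grip_force: 41.2
```

```bash
python3 goal.py 0 24.8 0 186.5
```

```text
goal [530.5 -96.7 186.9] tool delta [ 2.7 -1.5  1.1] [-0.005 -0.    -0.083] | base in seat now [27.5  0.4  1.1] force [-0.  -1.  -1.3]
```

Call:
{"api": "creep_tool", "payload": {
  "ticks": {"tx": [0.5, 1, 1], "ty": [-0.5, -1, -1], "tz": [0, 0, 0], "ax": [0, 0, 0], "ay": [0, 0, 0], "az": [0, 0, 0]}
}}

```text
time_s: 19.55
eef_pos: [531.3, -96.3, 188.7]
ee_rot: [0.3, 0.011, 0.954, 0.019]
force: [0.1, -0.0, -1.5]
grip_width: 0.493
grip_force: 41.2
```

```bash
python3 goal.py 0 24.8 0 186.5
```

```text
goal [530.5 -96.7 186.9] tool delta [ 1.6 -0.5  1.1] [-0.005 -0.001 -0.082] | base in seat now [26.3 -0.6  1.1] force [ 0.1 -0.  -1.5]
```

Motion responds again. I continue down onto the foot and into the V.

Call:
{"api": "creep_tool", "payload": {
  "ticks": {"tx": [0.8, 1.5, 1.5], "ty": [0, 0, 0], "tz": [0.8, 0.8, 0.8], "ax": [0, 0, 0], "ay": [0, 0, 0], "az": [0, 0, 0]}
}}

```text
time_s: 19.85
eef_pos: [530.7, -96.2, 187.4]
ee_rot: [0.3, 0.011, 0.954, 0.019]
force: [1.0, 0.5, -0.4]
grip_width: 0.49
grip_force: 41.1
```

```bash
python3 goal.py 0 24.8 0 186.5
```

```text
goal [530.5 -96.7 186.9] tool delta [ 0.4 -0.4  0.3] [-0.005 -0.    -0.082] | base in seat now [25.1 -0.6  0.3] force [ 1.   0.5 -0.4]
```

Call:
{"api": "creep_tool", "payload": {
  "ticks": {"tx": [0.7, 0.7], "ty": [0, 0], "tz": [0.3, 0.3], "ax": [0, 0], "ay": [0, 0], "az": [0, 0]}
}}

```text
time_s: 20.05
eef_pos: [530.5, -96.3, 187.2]
ee_rot: [0.3, 0.011, 0.954, 0.019]
force: [3.2, -1.4, 2.1]
grip_width: 0.493
grip_force: 41.1
```

```bash
python3 goal.py 0 24.8 0 186.5
```

```text
goal [530.5 -96.7 186.9] tool delta [ 0.1 -0.3  0.2] [-0.006  0.001 -0.082] | base in seat now [25.1 -0.8  0.2] force [ 3.2 -1.4  2.1]
```

Call:
{"api": "creep_tool", "payload": {
  "ticks": {"tx": [0.7, 0.7], "ty": [0, 0], "tz": [0.3, 0.3], "ax": [0, 0], "ay": [0, 0], "az": [0, 0]}
}}

```text
time_s: 20.25
eef_pos: [530.4, -96.5, 186.9]
ee_rot: [0.301, 0.011, 0.953, 0.018]
force: [6.3, -1.0, 3.5]
grip_width: 0.493
grip_force: 41.2
```

Call:
{"api": "creep_tool", "payload": {
  "ticks": {"tx": [0, 0, 0, 0, 0, 0], "ty": [0, 0, 0, 0, 0, 0], "tz": [0, 0, 0, 0, 0, 0], "ax": [0, 0, 0, 0, 0, 0], "ay": [0, 0, 0, 0, 0, 0], "az": [0, 0, 0, 0, 0, 0]},
  "aperture": 0.9
}}

```text
time_s: 20.85
eef_pos: [529.7, -96.1, 185.9]
ee_rot: [0.3, 0.011, 0.954, 0.019]
force: [0.1, -1.0, 0.5]
grip_width: 0.896
grip_force: 0.0
```

Call:
{"api": "creep_tool", "payload": {
  "ticks": {"tx": [0, 0, 0, 0, 0, 0], "ty": [0, 0, 0, 0, 0, 0], "tz": [-15, -45, -90, -130, -130, -130], "ax": [0, 0, 0, 0, 0, 0], "ay": [0, 0, 0, 0, 0, 0], "az": [0, 0, 0, 0, 0, 0]}
}}

```text
time_s: 21.45
eef_pos: [455.2, -100.0, 293.0]
ee_rot: [0.3, 0.011, 0.954, 0.019]
force: [0.6, 0.5, -0.2]
grip_width: 0.903
grip_force: 0.0
```

```bash
python3 - <<'E'
from ax import *
from fit import seat
T,Q=tool();print(T)
c=ctrl.calibration("wrist");im=ctrl.capture("wrist");pickle.dump((c,im),open("w8.pkl","wb"))
o,A=seat(0);g=proj(c,o+A@[24.8,0,35])[0]
print("pred axis",proj(c,[o+A@[24.8,0,z] for z in (0,30,57,66)]).round(),blob(im,8,24,130,g))
print(np.round(ctrl.sense()["joints"],2))
E
```

```text
[455.24200294 -99.99727811 293.03331   ]
pred axis [[323. 179.]
 [323. 188.]
 [323. 198.]
 [323. 202.]] (array([321.86397306, 192.22895623]), array([299, 170,  46,  42, 761], dtype=int32))
[-0.53  0.25  1.96  0.69  0.51 -2.61]
```

Bottle seated. For the tube I'll flip the tool half a turn about z so joint 6 stays clear of its limit at cradle three. First I untilt and move toward the tube.

```bash
python3 - <<'E'
from h import *
T,Q=tool();a=.06-0.082
print(delta(T,Q,np.array([461.6,183.3,345.]),R.from_matrix([[-np.cos(a),-np.sin(a),0],[-np.sin(a),np.cos(a),0],[0,0,-1]])))
E
```

```text
(array([-25.83396334, 285.28555404, -31.39860196]), array([ 0.04546934,  0.60800555, -0.00180325]))
```

Call:
{"api": "creep_tool", "payload": {
  "ticks": {"tx": [-26, -26, -26, -26, -26, -26, -26, -26], "ty": [30, 70, 110, 150, 195, 240, 285, 285], "tz": [-31, -31, -31, -31, -31, -31, -31, -31], "ax": [0, 0, 0.03, 0.04, 0.045, 0.045, 0.045, 0.045], "ay": [0.12, 0.24, 0.36, 0.48, 0.608, 0.608, 0.608, 0.608], "az": [0, 0, 0, 0, 0, 0, 0, 0]},
  "aperture": 1.0
}}

```text
time_s: 22.3
eef_pos: [461.6, 187.5, 343.5]
ee_rot: [-0.001, 0.009, 1.0, 0.001]
force: [-0.7, -0.7, -0.2]
grip_width: 1.004
grip_force: 0.0
```

Call:
{"api": "creep_tool", "payload": {
  "ticks": {"tx": [0, 0, 0, 0, 0, 0, 0, 0], "ty": [0, 0, 0, 0, 0, 0, 0, 0], "tz": [0, 0, 0, 0, 0, 0, 0, 0], "ax": [0, 0, 0, 0, 0, 0, 0, 0], "ay": [0, 0, 0, 0, 0, 0, 0, 0], "az": [0.15, 0.3, 0.45, 0.6, 0.75, 0.9, 1.05, 1.2]}
}}

```text
time_s: 23.1
eef_pos: [462.3, 182.8, 343.6]
ee_rot: [-0.001, 0.577, 0.817, -0.0]
force: [1.2, 0.2, 0.6]
grip_width: 0.998
grip_force: 0.0
```

```bash
python3 - <<'E'
from h import *
T,Q=tool();print(T,Q.as_matrix().round(3),np.round(ctrl.sense()["joints"],2))
E
```

```text
[462.29674485 182.81720984 343.57987181] [[-0.335  0.942 -0.002]
 [ 0.942  0.335  0.001]
 [ 0.002 -0.002 -1.   ]] [ 0.14  0.31  1.67  0.    1.16 -0.2 ]
```

Call:
{"api": "creep_tool", "payload": {
  "ticks": {"tx": [0, 0, 0, 0, 0, 0, 0, 0], "ty": [0, 0, 0, 0, 0, 0, 0, 0], "tz": [0, 0, 0, 0, 0, 0, 0, 0], "ax": [0, 0, 0, 0, 0, 0, 0, 0], "ay": [0, 0, 0, 0, 0, 0, 0, 0], "az": [0.15, 0.3, 0.45, 0.6, 0.75, 0.9, 1.05, 1.2]}
}}

```text
time_s: 23.9
eef_pos: [462.3, 182.8, 343.5]
ee_rot: [-0.001, 0.937, 0.349, -0.001]
force: [-0.5, 0.5, -0.7]
grip_width: 0.999
grip_force: 0.0
```

Call:
{"api": "creep_tool", "payload": {
  "ticks": {"tx": [0, 0, 0, 0, 0, 0, 0], "ty": [0, 0, 0, 0, 0, 0, 0], "tz": [0, 0, 0, 0, 0, 0, 0], "ax": [0, 0, 0, 0, 0, 0, 0], "ay": [0, 0, 0, 0, 0, 0, 0], "az": [0.15, 0.3, 0.45, 0.6, 0.65, 0.65, 0.65]}
}}

```text
time_s: 24.6
eef_pos: [462.1, 182.9, 344.2]
ee_rot: [-0.0, 0.999, 0.035, -0.001]
force: [0.6, -0.1, -0.5]
grip_width: 1.0
grip_force: 0.0
```

```bash
python3 - <<'E'
from ax import *
T,Q=tool();print(T,Q.as_matrix().round(3),np.round(ctrl.sense()["joints"],2))
c=ctrl.calibration("wrist");im=ctrl.capture("wrist");pickle.dump((c,im),open("w9.pkl","wb"))
g=axis(["w1.pkl","w3.pkl","w8.pkl","w9.pkl"],100,125,150,(461.6,183.3,100));print(g)
print(delta(T,Q,np.array([g[0],g[1],231.]),Q)[0], "pl",plane(c,blob(im,100,125,150,proj(c,[461.6,183.3,106.])[0])[0],106))
E
```

```text
[462.11755237 182.89977267 344.18918658] [[ 0.998  0.07  -0.001]
 [ 0.07  -0.998  0.001]
 [-0.001 -0.001 -1.   ]] [0.14 0.31 1.67 0.   1.16 1.64]
w1.pkl [435.3 123.9] [ 416  105   40   39 1275] line offset 0.1
w3.pkl [ 43.4 148.1] [   5  118   78   62 3705] line offset -0.1
w8.pkl [452.  240.1] [423 235  57  13 225] line offset 224.7
w9.pkl [322.9 205.2] [ 301  183   45   45 1617] line offset 0.2
[489.10581651  83.44120055]
[ 20.13132981 101.19361818 113.07849986] pl [463.67747469 183.62554249 106.        ]
```

The tube position (462,183) is confirmed; w8 was a stray blob. I descend and grip it high on the body.

Call:
{"api": "creep_tool", "payload": {
  "ticks": {"tx": [0, 0, 0, 0, 0, 0], "ty": [-0.4, -0.4, -0.4, -0.4, -0.4, -0.4], "tz": [40, 80, 105, 113, 113, 113], "ax": [0, 0, 0, 0, 0, 0], "ay": [0, 0, 0, 0, 0, 0], "az": [0, 0, 0, 0, 0, 0]}
}}

```text
time_s: 25.25
eef_pos: [462.3, 183.6, 233.2]
ee_rot: [-0.0, 0.999, 0.034, 0.001]
force: [-0.4, 0.6, -0.4]
grip_width: 0.999
grip_force: 0.0
```

Call:
{"api": "creep_tool", "payload": {
  "ticks": {"tx": [0, 0, 0, 0, 0, 0, 0, 0], "ty": [0, 0, 0, 0, 0, 0, 0, 0], "tz": [0, 0, 0, 0, 0, 0, 0, 0], "ax": [0, 0, 0, 0, 0, 0, 0, 0], "ay": [0, 0, 0, 0, 0, 0, 0, 0], "az": [0, 0, 0, 0, 0, 0, 0, 0]},
  "aperture": 0.0,
  "clamp_n": 40
}}

```text
time_s: 26.05
eef_pos: [462.0, 183.5, 232.4]
ee_rot: [-0.0, 0.999, 0.034, 0.0]
force: [-0.2, -0.9, 5.0]
grip_width: 0.313
grip_force: 39.3
```

Call:
{"api": "creep_tool", "payload": {
  "ticks": {"tx": [0, 0, 0], "ty": [0, 0, 0], "tz": [0, 0, 0], "ax": [0, 0, 0], "ay": [0, 0, 0], "az": [0, 0, 0]}
}}

```text
time_s: 26.35
eef_pos: [462.0, 183.5, 232.4]
ee_rot: [-0.0, 0.999, 0.034, 0.0]
force: [-1.4, -0.9, 5.5]
grip_width: 0.31
grip_force: 39.3
```

```bash
sed -i 's/Rm=np.c_\[-A\[:,0\],A\[:,1\],-A\[:,2\]\]/Rm=np.c_[A[:,0],-A[:,1],-A[:,2]]/' goal.py
```

Call:
{"api": "creep_tool", "payload": {
  "ticks": {"tx": [0, 0, 0, 0, 0, 0], "ty": [0, 0, 0, 0, 0, 0], "tz": [-20, -60, -105, -145, -150, -150], "ax": [0, 0, 0, 0, 0, 0], "ay": [0, 0, 0, 0, 0, 0], "az": [0, 0, 0, 0, 0, 0]}
}}

```text
time_s: 26.95
eef_pos: [461.7, 183.4, 382.3]
ee_rot: [-0.0, 0.999, 0.034, 0.001]
force: [-0.2, 0.3, -1.0]
grip_width: 0.31
grip_force: 39.5
```

```bash
python3 goal.py -1 21 75 232.4; python3 -c "
from h import *
print(np.round(ctrl.sense()['joints'],2))"
```

```text
goal [ 465.1 -215.8  283.8] tool delta [-24.  398.6  98.1] [-0.003  0.609  0.008] | base in seat now [-38.6 398.9 185.7] force [-0.2  0.3 -1. ]
[0.14 0.27 1.62 0.   1.25 1.64]
```

Call:
{"api": "creep_tool", "payload": {
  "ticks": {"tx": [-3, -6, -9, -12, -15, -18, -20, -22], "ty": [40, 82, 125, 168, 211, 254, 297, 340], "tz": [0, 0, 0, 0, 0, 0, 0, 0], "ax": [0, 0, 0, 0, 0, 0, 0, -0.003], "ay": [0, 0.12, 0.24, 0.36, 0.48, 0.6, 0.609, 0.609], "az": [0, 0, 0, 0, 0, 0, 0.008, 0.008]}
}}

```text
time_s: 27.75
eef_pos: [462.3, -159.2, 379.7]
ee_rot: [-0.01, 0.954, 0.027, 0.299]
force: [0.1, 1.0, -0.6]
grip_width: 0.313
grip_force: 39.6
```

Call:
{"api": "creep_tool", "payload": {
  "ticks": {"tx": [0, 0, 0, 0, 0], "ty": [30, 50, 58, 58, 58], "tz": [0, 0, 0, 0, 0], "ax": [0, 0, 0, 0, 0], "ay": [0, 0, 0, 0, 0], "az": [0, 0, 0, 0, 0]}
}}

```text
time_s: 28.25
eef_pos: [466.5, -214.3, 381.0]
ee_rot: [-0.01, 0.954, 0.029, 0.299]
force: [-0.0, 0.3, -0.6]
grip_width: 0.313
grip_force: 39.6
```

```bash
python3 goal.py -1 21 75 232.4; python3 -c "
from h import *
print(np.round(ctrl.sense()['joints'],2))"
```

```text
goal [ 465.1 -215.8  283.8] tool delta [-56.7   1.6  78.9] [-0.001  0.003 -0.001] | base in seat now [ 77.3   1.7 153.8] force [-0.   0.3 -0.6]
[-0.73  0.23  1.71  0.58  0.83  0.47]
```

Joints are well inside their ranges. I bring it into line and lower it.

Call:
{"api": "creep_tool", "payload": {
  "ticks": {"tx": [-25, -50, -57, -57, -57, -57, -57, -57], "ty": [1.6, 1.6, 1.6, 1.6, 1.6, 1.6, 1.6, 1.6], "tz": [35, 68, 84, 104, 124, 138, 142, 142], "ax": [0, 0, 0, 0, 0, 0, 0, 0], "ay": [0, 0.003, 0.003, 0.003, 0.003, 0.003, 0.003, 0.003], "az": [0, 0, 0, 0, 0, 0, 0, 0]}
}}

```text
time_s: 29.05
eef_pos: [501.1, -213.8, 232.5]
ee_rot: [-0.01, 0.953, 0.029, 0.301]
force: [0.5, -0.6, -0.8]
grip_width: 0.31
grip_force: 39.7
```

```bash
python3 goal.py -1 21 0 232.4
```

```text
goal [ 508.  -213.2  222.3] tool delta [-0.2 -0.2 12.3] [-0.001 -0.001  0.   ] | base in seat now [21.3  0.1 12.3] force [ 0.5 -0.6 -0.8]
```

Call:
{"api": "creep_tool", "payload": {
  "ticks": {"tx": [0, 0, 0, 0], "ty": [0, 0, 0, 0], "tz": [4, 8, 9.5, 9.5], "ax": [0, 0, 0, 0], "ay": [0, 0, 0, 0], "az": [0, 0, 0, 0]}
}}

```text
time_s: 29.45
eef_pos: [506.5, -214.4, 224.9]
ee_rot: [-0.009, 0.953, 0.028, 0.301]
force: [0.2, 1.0, -0.2]
grip_width: 0.313
grip_force: 39.7
```

Call:
{"api": "creep_tool", "payload": {
  "ticks": {"tx": [0, 0, 0], "ty": [0, 0, 0], "tz": [1, 2, 2], "ax": [0, 0, 0], "ay": [0, 0, 0], "az": [0, 0, 0]}
}}

```text
time_s: 29.75
eef_pos: [507.6, -214.3, 223.3]
ee_rot: [-0.009, 0.953, 0.028, 0.301]
force: [0.3, -0.0, -1.0]
grip_width: 0.312
grip_force: 39.7
```

```bash
python3 goal.py -1 15.9 0 232.4
```

```text
goal [ 503.9 -213.5  219.4] tool delta [-5.2 -1.1  1. ] [ 0.    -0.001 -0.001] | base in seat now [21.5 -1.1  1. ] force [ 0.3 -0.  -1. ]
```

Call:
{"api": "creep_tool", "payload": {
  "ticks": {"tx": [0, 0], "ty": [0, 0], "tz": [1, 1], "ax": [0, 0], "ay": [0, 0], "az": [0, 0]}
}}

```text
time_s: 29.95
eef_pos: [508.2, -214.3, 222.4]
ee_rot: [-0.009, 0.953, 0.028, 0.301]
force: [0.8, 0.6, -0.7]
grip_width: 0.31
grip_force: 39.7
```

```bash
python3 goal.py -1 15.9 0 232.4
```

```text
goal [ 503.9 -213.5  219.4] tool delta [-5.2 -1.  -0. ] [-0.    -0.001 -0.001] | base in seat now [21.4 -1.  -0. ] force [ 0.8  0.6 -0.7]
```

Call:
{"api": "creep_tool", "payload": {
  "ticks": {"tx": [0, 0], "ty": [-0.8, -0.8], "tz": [1, 1], "ax": [0, 0], "ay": [0, 0], "az": [0, 0]}
}}

```text
time_s: 30.15
eef_pos: [508.5, -213.8, 222.4]
ee_rot: [-0.008, 0.953, 0.028, 0.302]
force: [-9.1, -0.9, 7.8]
grip_width: 0.315
grip_force: 41.0
```

```bash
python3 goal.py -1 15.9 0 232.4
```

```text
goal [ 503.9 -213.5  219.4] tool delta [-5.5 -0.6 -0.2] [ 0.002 -0.002 -0.   ] | base in seat now [21.9 -1.  -0.2] force [-9.1 -0.9  7.8]
```

Foot contact. I slide toward the V, which is -x in the flipped tool.

Call:
{"api": "creep_tool", "payload": {
  "ticks": {"tx": [-1.5, -3, -3.5, -3.5], "ty": [-0.5, -0.5, -0.5, -0.5], "tz": [-0.5, -0.7, -0.7, -0.7], "ax": [0, 0, 0, 0], "ay": [0, 0, 0, 0], "az": [0, 0, 0, 0]}
}}

```text
time_s: 30.55
eef_pos: [505.5, -213.1, 220.4]
ee_rot: [-0.009, 0.953, 0.028, 0.301]
force: [-1.1, -0.6, 3.2]
grip_width: 0.316
grip_force: 39.9
```

```bash
python3 goal.py -1 15.9 0 232.4
```

```text
goal [ 503.9 -213.5  219.4] tool delta [-1.9  0.2 -0.2] [ 0.    -0.002 -0.001] | base in seat now [18.2  0.2 -0.2] force [-1.1 -0.6  3.2]
```

Call:
{"api": "creep_tool", "payload": {
  "ticks": {"tx": [-1, -1.5, -1.5], "ty": [0, 0, 0], "tz": [0, 0, 0], "ax": [0, 0, 0], "ay": [0, 0, 0], "az": [0, 0, 0]}
}}

```text
time_s: 30.85
eef_pos: [504.4, -213.3, 219.7]
ee_rot: [-0.009, 0.953, 0.028, 0.302]
force: [2.4, 0.7, 4.1]
grip_width: 0.313
grip_force: 39.9
```

```bash
python3 goal.py -1 15.9 0 232.4
```

```text
goal [ 503.9 -213.5  219.4] tool delta [-0.6  0.2 -0.1] [ 0.    -0.002 -0.   ] | base in seat now [17.1  0.1 -0.1] force [2.4 0.7 4.1]
```

Call:
{"api": "creep_tool", "payload": {
  "ticks": {"tx": [-0.7, -1.2, -1.2], "ty": [0, 0, 0], "tz": [0, 0, 0], "ax": [0, 0, 0], "ay": [0, 0, 0], "az": [0, 0, 0]}
}}

```text
time_s: 31.15
eef_pos: [503.8, -213.6, 219.4]
ee_rot: [-0.008, 0.953, 0.028, 0.302]
force: [5.7, -0.1, 2.7]
grip_width: 0.311
grip_force: 39.6
```

```bash
python3 goal.py -1 15.9 0 232.4
```

```text
goal [ 503.9 -213.5  219.4] tool delta [ 0.1 -0.1  0. ] [ 0.002 -0.004 -0.   ] | base in seat now [16.6 -0.5  0. ] force [ 5.7 -0.1  2.7]
```

Call:
{"api": "creep_tool", "payload": {
  "ticks": {"tx": [0, 0, 0, 0, 0, 0, 0], "ty": [0, 0, 0, 0, 0, 0, 0], "tz": [0, 0, 0, 0, 0, 0, 0], "ax": [0, 0, 0, 0, 0, 0, 0], "ay": [0, 0, 0, 0, 0, 0, 0], "az": [0, 0, 0, 0, 0, 0, 0]},
  "aperture": 0.9
}}

```text
time_s: 31.85
eef_pos: [503.2, -213.3, 218.7]
ee_rot: [-0.009, 0.953, 0.028, 0.301]
force: [0.4, 0.5, 0.2]
grip_width: 0.896
grip_force: 0.0
```

Call:
{"api": "creep_tool", "payload": {
  "ticks": {"tx": [0, 0, 0, 0, 0, 0], "ty": [0, 0, 0, 0, 0, 0], "tz": [-15, -45, -90, -130, -130, -130], "ax": [0, 0, 0, 0, 0, 0], "ay": [0, 0, 0, 0, 0, 0], "az": [0, 0, 0, 0, 0, 0]}
}}

```text
time_s: 32.45
eef_pos: [428.5, -217.8, 325.5]
ee_rot: [-0.009, 0.953, 0.028, 0.302]
force: [-0.3, 0.7, -0.3]
grip_width: 0.903
grip_force: 0.0
```

```bash
python3 - <<'E'
from ax import *
from fit import seat
c=ctrl.calibration("wrist");im=ctrl.capture("wrist");pickle.dump((c,im),open("w10.pkl","wb"))
o,A=seat(-1);g=proj(c,o+A@[15.9,0,106])[0]; print("tube top pred",g,blob(im,100,125,150,g))
s=cv2.resize(ctrl.capture("scene")[150:240,280:430],None,fx=4,fy=4,interpolation=2)[:300]
w=cv2.resize(im,(480,300),interpolation=3); o=np.zeros((600,600,3),np.uint8);o[:300]=s;o[300:,:480]=w
cv2.imwrite("pics/fin.png",o[:,:,::-1])
E
```

```text
tube top pred [323.47420991 199.57332193] (array([324.67485332, 196.68017465]), array([ 306,  177,   39,   41, 1255], dtype=int32))
```

View pics/fin.png

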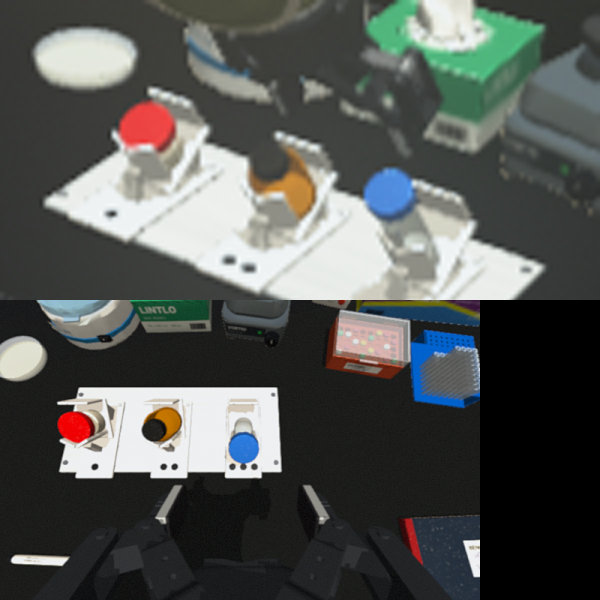

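The final picture shows all three containers leaning in their V backs: red on one dot, amber on two, blue on three. The tube cap is within 3 px of its predicted place, and the gripper is clear.

```bash
python3 -c "
from rig import ctrl
print(ctrl.finish_job())"
```

```text
the job is handed in; nothing more can be done
None
```

The job is handed in at about 32 s: the jar, squat bottle and tall tube were set in the one-, two- and three-dot cradles in that order. The final pictures show all three leaning in their Vs with the gripper clear; the judge's result was not shown.

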